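# Move the plug-in modules to the new station in the same order

## Robot

A 7-joint arm with a two-finger parallel gripper is mounted at the origin on a cart in front of the work surface, level with it; the furniture and walls round the work are solid. World frame = base frame: x ahead of the robot, y to its left, z up, the work surface at z = 0. Lengths are in m, angles in rad, forces in N, time in s.
With the tool pointing down it reaches from about 0.4 to 0.85 m from the base axis. Payload 10.4 kg.
Tool frame: the origin (TCP) lies between the finger pads; the fingertips stand 14 mm ahead of it and the grasp point (between the pads) lies 5 mm behind it (r.finger_overhang is the z of the fingertips in the tool frame, in m); z points along the fingers, y is the line along which they close (so a half turn about z gives the same grasp; the last joint's range is limited). The gripper opens to 87 mm and grips with 3 to 60 N. Pads are 19 mm wide; open, the fingers measure 117 mm over their backs; the gripper's body (75 mm by 190 mm) begins 51 mm behind the grasp point.
Start: joints at [-1.31, 0.332, -0.065, 1.46, 0.022, 1.35, -0.088], TCP at [0.175, 0.6, 0.237] pointing down, gripper open.
Joint ranges: [-2.6, 2.6], [-0.5, 2.12], [-1.47, 1.34], [0.16, 2.42], [-1.27, 4.41], [0.06, 2.06], [-2.6, 2.6]. Speed limits (rad/s): [2.22, 2.22, 2.79, 2.79, 3.14, 3.14, 3.14].

## Interface

Orientations are given as a unit quaternion [x, y, z, w].
In Python, from bench import r, optics gives the robot as it stands.
- The arm moves only by the shell command python3 -m pendant 'ROWS' [FORCE]. ROWS is JSON, a list of rows, each a list of 7 numbers: the closure, from -1 (fully open) to 1 (shut), then the shift along the tool's x, y, z scaled (see below), then the turn, a rotation vector about the tool's x, y, z scaled (see below). In form: [[grip, x, y, z, rx, ry, rz], ...]. A call has 1 to 8 rows; each row is the pose to reach, as a shift and turn from the pose commanded when the call began, along the tool's axes at that moment; what a row does not reach only later rows make up. The controller multiplies each number of a shift by 0.3 m and each number of a turn by 120 degrees. A row lasts 1/8 s, in which the tool goes at most 62.5 mm and 10.7 degrees, less where a joint would pass 70% of its speed; a pose out of reach is approached as far as the arm can. A call with a number of a shift or a turn outside -1 to 1 is refused whole. A call with a gripper value outside its range is refused whole. The fingers move at their own pace and stop on an object; FORCE is the grip in N (left out, the last holds). Time passes only in rows, so rows that repeat a pose let the fingers close. It gives the time, the measured TCP pose, the force, the opening and the grip force at its end, in the units of the state.
- r.read_state(): the state, without advancing time (a new reading comes with each control period).
- optics.camera(name): name is "side" or "top" or "wrist"; returns a dict with "pixels" (420x560x3 uint8, red, green, blue), "vfov" (degrees; the focal length in pixels is half the picture's height over the tangent of half this angle, whatever the lens; pixels are square), "cx", "cy" (the principal point, pixels), "rvec" (rotation vector, rad) and "tvec" (3), from world to camera coordinates, as OpenCV has them. Camera axes: x right, y down, z forward; pixel columns grow to the right and rows downward; lengths in m; the calibration is good to about 2 mm. A picture is of the moment at which its call begins. There is no depth.
- r.close_job(): hands the job in; it is judged then, once.
The state is a dict: "time": time; "joint_positions": joint angles; "joint_vel": joint speeds; "joint_torque": joint torques, N m; "ee_pos": TCP position; "eef_rot": TCP orientation; "ft_force": force on the tool from outside, world axes, zero at the start; "torque": the same for the moment, N m; "width": finger opening in m; "grip_force": force on a finger pad.
Only numpy, scipy, OpenCV 4.12 (cv2) and the standard library are available. Lean on these libraries where they do the work, as an engineer would, in place of code of your own. Each camera call takes 0.05 s, during which the arm holds its last target. There are 200 camera calls.

## Task

The old I/O station, the rail with four modules plugged into it, is being retired: move its four plug-in modules over to the empty new station. The controller knows each module by its place counted from the head unit (the white box with the network jacks at one end of each rail), so keep the order: the module next to the old head goes into the socket next to the new head, the next one into the next socket, and so on down the row. Each must end fully home in its socket, housing flat on the socket; either way round will do.

Things in the scene. Friction and masses are not known exactly. Their poses are not given: they have to be found in the camera images.
- module_lamps: The flat one, with a black lamp window 42 x 17 mm in its top. All four modules are built alike: white upright housing 50 mm long (x), 24 wide (y), 66 high; 90 g; under it a black round-nosed plug 36 x 12 mm, 12 high. Origin: centre of the plug's underside, z up, so the housing spans 12 to 78 mm above it.
- module_fins: The one with a bare aluminium heat sink (five fins, 46 x 21 mm, 12 mm high) on its top; body, origin, axes as module_lamps. Neighbours stand only 10 mm from the long sides: grip the two ribbed ends, 50 mm apart along x. Nothing locks a module: it lifts straight up out of its socket (14 mm) and goes straight down into another.
- module_jacks: The one with two round brass coaxial sockets (11 mm across, 12 mm high, 25 mm apart along the module) on its top; body, origin, axes as module_lamps. Fully home means the housing sits flat on the socket: the origin is then 43 mm above the bench.
- module_knob: The one with a single round black knob (18 mm across, 12 mm high, fixed) on the middle of its top; body, origin, axes as module_lamps. A plug fits its socket either way round.
- old_socket_lamps: Fixed grey socket on the old station, module_lamps is in it at the start: 88 mm long (x), 32 wide (y); origin at the centre of its underside, 25 mm above the bench, top face 30 mm above that. Pocket in its middle 42 x 18 mm, 14 deep: a plug has 3 mm play all round. x runs along the module, y along the row towards the old head unit.
- old_socket_fins: Fixed grey socket on the old station, module_fins is in it at the start. Size, origin and axes as old_socket_lamps.
- old_socket_jacks: Fixed grey socket on the old station, module_jacks is in it at the start. Size, origin and axes as old_socket_lamps.
- old_socket_knob: Fixed grey socket on the old station, module_knob is in it at the start. Size, origin and axes as old_socket_lamps.
- old_station: Fixed steel rail, 244 mm long, on two 25 mm aluminium blocks; holds the four modules at the start. Head unit (white box 88 x 46 mm with two network jacks, top 79 mm above the bench) at one end of the row, thin black clamp at the other. Origin on the bench under the row's middle, y along the row to the head; sockets at y = +51 (next to the head), +17, -17, -51 mm, x = 0.
- new_station: Empty at the start; fixed, built like the old one with its own head unit, turned another way. Its four grey sockets are part of it: origin on the bench under the row's middle, y along the row to its head; pocket centres at x = 0, y = +51 (next to the head), +17, -17, -51 mm; pockets 42 (x) by 18 (y) mm, 14 deep; socket tops 55 mm above the bench.

How it is judged:
At the end, for the whole second after the job is handed in: Every module is in the new station, in the socket with the same place counted from the head as the old socket it came from: within 8 mm of the socket's centre along and across the row, fully home (height within 3 mm of the seated 43 mm), upright within 0.08 rad and at rest (((y of old_socket_lamps in the frame of old_station between 0.041 and 0.061 m and y of module_lamps in the frame of new_station between 0.043 and 0.059 m) or (y of old_socket_lamps in the frame of old_station between 0.007 and 0.027 m and y of module_lamps in the frame of new_station between 0.009 and 0.025 m) or (y of old_socket_lamps in the frame of old_station between -0.027 and -0.007 m and y of module_lamps in the frame of new_station between -0.025 and -0.009 m) or (y of old_socket_lamps in the frame of old_station between -0.061 and -0.041 m and y of module_lamps in the frame of new_station between -0.059 and -0.043 m)) and x of module_lamps in the frame of new_station between -0.008 and 0.008 m and z of module_lamps in the frame of new_station between 0.04 and 0.046 m and angle between each of module_lamps, module_fins, module_jacks, module_knob's own z axis and vertical below 0.08 rad and linear speed of each of module_lamps, module_fins, module_jacks, module_knob below 0.02 m/s and ((y of old_socket_fins in the frame of old_station between 0.041 and 0.061 m and y of module_fins in the frame of new_station between 0.043 and 0.059 m) or (y of old_socket_fins in the frame of old_station between 0.007 and 0.027 m and y of module_fins in the frame of new_station between 0.009 and 0.025 m) or (y of old_socket_fins in the frame of old_station between -0.027 and -0.007 m and y of module_fins in the frame of new_station between -0.025 and -0.009 m) or (y of old_socket_fins in the frame of old_station between -0.061 and -0.041 m and y of module_fins in the frame of new_station between -0.059 and -0.043 m)) and x of module_fins in the frame of new_station between -0.008 and 0.008 m and z of module_fins in the frame of new_station between 0.04 and 0.046 m and ((y of old_socket_jacks in the frame of old_station between 0.041 and 0.061 m and y of module_jacks in the frame of new_station between 0.043 and 0.059 m) or (y of old_socket_jacks in the frame of old_station between 0.007 and 0.027 m and y of module_jacks in the frame of new_station between 0.009 and 0.025 m) or (y of old_socket_jacks in the frame of old_station between -0.027 and -0.007 m and y of module_jacks in the frame of new_station between -0.025 and -0.009 m) or (y of old_socket_jacks in the frame of old_station between -0.061 and -0.041 m and y of module_jacks in the frame of new_station between -0.059 and -0.043 m)) and x of module_jacks in the frame of new_station between -0.008 and 0.008 m and z of module_jacks in the frame of new_station between 0.04 and 0.046 m and ((y of old_socket_knob in the frame of old_station between 0.041 and 0.061 m and y of module_knob in the frame of new_station between 0.043 and 0.059 m) or (y of old_socket_knob in the frame of old_station between 0.007 and 0.027 m and y of module_knob in the frame of new_station between 0.009 and 0.025 m) or (y of old_socket_knob in the frame of old_station between -0.027 and -0.007 m and y of module_knob in the frame of new_station between -0.025 and -0.009 m) or (y of old_socket_knob in the frame of old_station between -0.061 and -0.041 m and y of module_knob in the frame of new_station between -0.059 and -0.043 m)) and x of module_knob in the frame of new_station between -0.008 and 0.008 m and z of module_knob in the frame of new_station between 0.04 and 0.046 m); the robot touches nothing.
It also fails if it takes over 88 s, if anything falls off the work surface, if the arm or the gripper's body presses on something with over 40 N, if the wrist force passes 120 N, or if a joint passes its speed limit or range.

## Working session

There is one attempt and no reset: what is moved stays moved. The work goes in short steps, Python scripts to look and compute and a shell command to move; the robot and the scene stay as the last step left them, time stands still between calls to the robot, and variables do not carry over. Pictures are saved under pics/ and viewed, at most 14 in all, crops included, and the job is handed in when it is done.

```bash
ls; mkdir -p pics; python3 - <<'E'
from bench import r, optics
import cv2, numpy as np
s=r.read_state(); print({k:np.round(v,4).tolist() for k,v in s.items()})
for n in("top","side"):
    c=optics.camera(n); cv2.imwrite(f"pics/{n}0.png",c["pixels"][:,:,::-1])
    np.savez(f"pics/{n}0.npz",**c); print(n,c["vfov"],c["cx"],c["cy"],c["rvec"],c["tvec"])
E
```

```text
pics
{'time': 0.0, 'joint_positions': [-1.3096, 0.3329, -0.0647, 1.461, 0.0216, 1.3499, -0.0885], 'joint_vel': [0.0002, 0.0001, -0.0004, -0.0, -0.0003, -0.0005, -0.0022], 'joint_torque': [0.0002, -62.3243, 0.0249, -38.9904, -0.0614, 0.0394, 0.0001], 'ee_pos': [0.1749, 0.5996, 0.2357], 'eef_rot': [0.1414, 0.9899, -0.0007, -0.0001], 'ft_force': [-0.5529, -0.1541, 0.3026], 'torque': [-0.0226, -0.0435, 0.0175], 'grip_force': 0.0, 'width': 0.0872}
top 45.79437760198306 280.0555108195867 206.76808732565004 [ 2.18587865 -2.15869844  0.11927805] [0.07649553 0.49950806 1.04186502]
side 47.6544747538339 279.60535907805394 202.11169911289272 [ 2.01999513 -0.63934676  0.3671421 ] [-0.33357321  0.22023248  0.78059715]
```

View pics/top0.png

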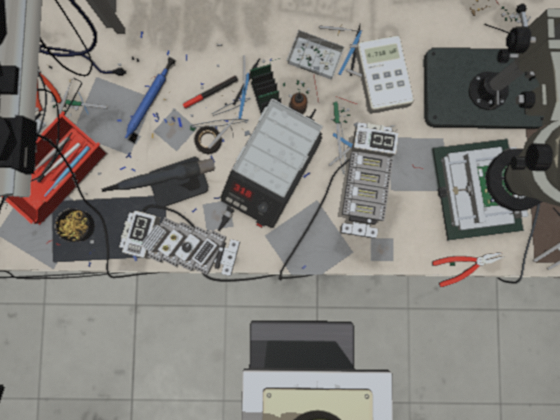

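View pics/side0.png

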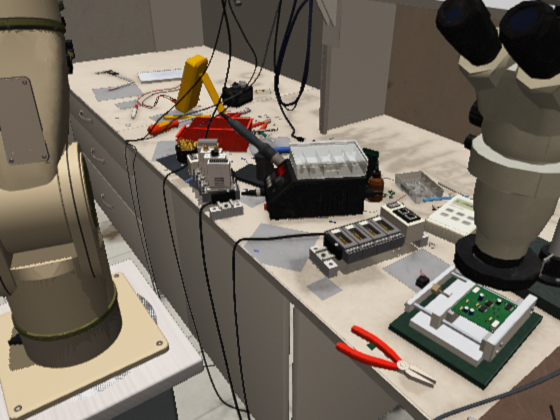

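```bash
python3 - <<'E'
import cv2, numpy as np
p=np.load("pics/top0.npz")["pixels"][:,:,::-1]
a=cv2.resize(p[200:280,110:250],None,fx=5.5,fy=5.5,interpolation=cv2.INTER_CUBIC)
b=cv2.resize(p[115:245,325:415],None,fx=4.5,fy=4.5,interpolation=cv2.INTER_CUBIC)
cv2.imwrite("pics/a.png",a);cv2.imwrite("pics/b.png",b)
E
```

```text
(no output)
```

View pics/a.png

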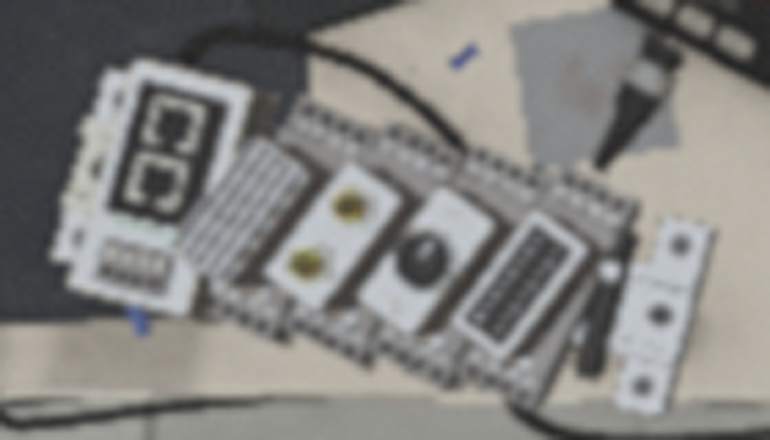

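View pics/b.png

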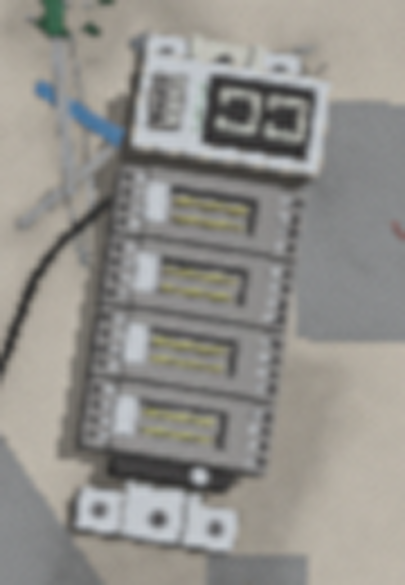

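```bash
cat > h.py <<'E'
import cv2, numpy as np
from scipy.optimize import least_squares
from scipy.spatial.transform import Rotation as R
def K(c):
    f=c["pixels"].shape[0]/2/np.tan(np.radians(float(c["vfov"]))/2)
    return np.array([[f,0,float(c["cx"])],[0,f,float(c["cy"])],[0,0,1]])
def world(p,P):
    P=np.asarray(P,float);x,y,t=p;c,s=np.cos(t),np.sin(t)
    return np.c_[x+c*P[:,0]-s*P[:,1],y+s*P[:,0]+c*P[:,1],P[:,2]]
def proj(c,W): return cv2.projectPoints(np.asarray(W,float),c["rvec"],c["tvec"],K(c),None)[0][:,0]
def ray(c,uv,z):
    Rm=cv2.Rodrigues(c["rvec"])[0];o=-Rm.T@c["tvec"];d=Rm.T@np.linalg.inv(K(c))@[*uv,1]
    return o+d*(z-o[2])/d[2]
def fit(c,P,uv,p0):
    s=least_squares(lambda p:(proj(c,world(p,P))-uv).ravel(),p0,x_scale=[.01,.01,.1],loss='soft_l1')
    return s.x,(proj(c,world(s.x,P))-uv)
def shift(pos,quat,tgt,yaw):
    """shift/turn numbers to bring commanded pose to tgt, tool down, closing axis (tool y) at world angle yaw (mod pi)"""
    Rc=R.from_quat(quat); best=None
    for k in(0,np.pi):
        y=np.array([np.cos(yaw+k),np.sin(yaw+k),0]);z=np.array([0,0,-1.]);x=np.cross(y,z)
        rv=(Rc.inv()*R.from_matrix(np.c_[x,y,z])).as_rotvec()
        if best is None or np.linalg.norm(rv)<np.linalg.norm(best): best=rv
    return np.round(Rc.inv().apply(np.asarray(tgt)-pos)/.3,4),np.round(best/np.radians(120),4)
E
python3 - <<'E'
from h import *
c=dict(np.load("pics/top0.npz"))
ca=lambda l:np.array(l)/5.5+[110-.4,200-.4]
cb=lambda l:np.array(l)/4.5+[325-.4,115-.4]
# new
P=[(sx*.044,y,.055) for y in(.034,0,-.034) for sx in(-1,1)]
uv=cb([(112,240),(293,263),(103,310),(283,331),(92,382),(272,400)])
for t in(0,np.pi):
  g=ray(c,cb([(193,320)])[0],.055); 
  for tt in np.arange(-3,3.2,.5):
    x,res=fit(c,P,uv,[g[0],g[1],tt])
    if abs(res).max()<3: print("new",x,np.abs(res).max()); break
  break
P=[(0,.017,.133),(-.0125,.017,.133),(.0125,.017,.133),(0,-.017,.133),(0,-.051,.121)]
uv=ca([(328.5,234),(350,205),(307,263),(423,257),(521,283)])
for A in(uv,uv[[0,2,1,3,4]]):
  g=ray(c,uv.mean(0),.13)
  for tt in np.arange(-3,3.2,.5):
    x,res=fit(c,P,A,[g[0],g[1],tt])
    if abs(res).max()<3: print("old",x,res.round(2).tolist()); break
E
```

```text
new [ 0.5417576  -0.09982808 -1.6824358 ] 1.5663616668998657
old [ 0.41306113  0.27782108 -0.2562041 ] [[-0.0, -0.33], [2.02, 0.73], [-2.03, -1.36], [-0.1, 0.23], [0.1, 0.32]]
```

```bash
python3 - <<'E'
from h import *
from bench import r
s=r.read_state()
print(shift(s["ee_pos"],s["eef_rot"],[.40,.275,.32],-.55)); print(R.from_quat(s["eef_rot"]).as_matrix().round(2))
E
```

```text
(array([-1.0233, -0.8293, -0.2794]), array([-6.000e-04, -4.000e-04, -6.229e-01]))
[[-0.96  0.28 -0.  ]
 [ 0.28  0.96 -0.  ]
 [-0.   -0.   -1.  ]]
```

```bash
python3 -m pendant '[[-1,-0.1,-0.08,-0.28,0,0,-0.09],[-1,-0.25,-0.2,-0.28,0,0,-0.18],[-1,-0.42,-0.33,-0.28,0,0,-0.27],[-1,-0.6,-0.47,-0.28,0,0,-0.36],[-1,-0.75,-0.6,-0.28,0,0,-0.45],[-1,-0.88,-0.72,-0.28,0,0,-0.53],[-1,-1,-0.83,-0.28,0,0,-0.62],[-1,-1,-0.83,-0.28,0,0,-0.62]]' && python3 - <<'E'
from bench import r, optics
import cv2, numpy as np
s=r.read_state();print(s["ee_pos"],s["eef_rot"],s["time"],abs(s["joint_vel"]).max())
for n in("wrist",):
    c=optics.camera(n); cv2.imwrite(f"pics/{n}1.png",c["pixels"][:,:,::-1])
    np.savez(f"pics/{n}1.npz",**c); print(c["vfov"],c["rvec"],c["tvec"])
E
```

```text
time: 1.1
ee_pos: [0.395, 0.2736, 0.3205]
eef_rot: [-0.485, 0.874, -0.0, 0.0]
ft_force: [-0.4, 0.2, 0.4]
width: 0.0868
grip_force: 0.0
[0.39500791 0.27355148 0.32051997] [-4.85352938e-01  8.74318302e-01 -1.81462170e-04  7.69787140e-06] 1.1 0.7307917130727223
64.41015438398053 [-0.83934325 -2.9373006  -0.35801545] [ 0.19046946 -0.47785735  0.36417149]
```

View pics/wrist1.png

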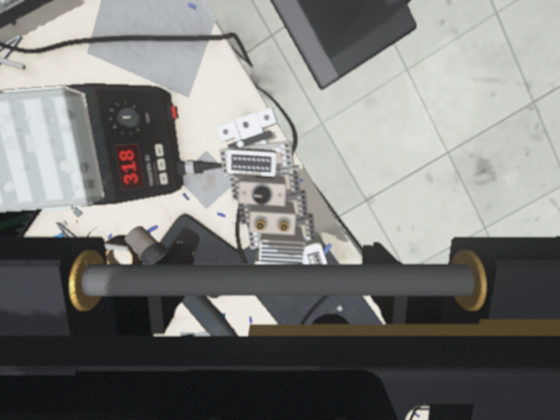

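```bash
python3 - <<'E'
from h import *
c=dict(np.load("pics/wrist1.npz"))
Rm=cv2.Rodrigues(c["rvec"])[0];o=-Rm.T@c["tvec"]
T=R.from_quat([-.4854,.8743,0,0]).as_matrix()
print(o,(T.T@(o-[.395,.2736,.3205])).round(3)); print((Rm@T).T.round(2))
# pixels of jacks, knob, lamps
for uv,z in(((260,225),.133),((285,226),.133),((261,194),.133),((252,162),.121)): print(uv,ray(c,uv,z).round(4))
ct=dict(np.load("pics/top0.npz"))
for uv,z in(((350,205),.133),((307,263),.133),((423,257),.133),((521,283),.121),((245,212),.133)): print(ray(ct,np.array(uv)/5.5+[109.6,199.6],z).round(4))
E
```

```text
[0.36087147 0.21886799 0.46809798] [ 0.065  0.    -0.148]
[[ 0.   -0.97 -0.24]
 [ 1.    0.    0.  ]
 [-0.   -0.24  0.97]]
(260, 225) [0.4254 0.2888 0.133 ]
(285, 226) [0.4038 0.3035 0.133 ]
(261, 194) [0.4069 0.2617 0.133 ]
(252, 162) [0.3984 0.2301 0.121 ]
[0.4269 0.2871 0.133 ]
[0.4066 0.3013 0.133 ]
[0.4092 0.2612 0.133 ]
[0.4008 0.2287 0.121 ]
[0.424  0.3235 0.133 ]
```

```bash
python3 -m pendant '[[-1,-0.15,0,0.1,0,0,0.024],[-1,-0.23,0,0.16,0,0,0.024],[-1,-0.23,0,0.16,0,0,0.024],[-1,-0.23,0,0.16,0,0,0.024],[-1,-0.23,0,0.16,0,0,0.024]]' && python3 - <<'E'
from bench import r, optics
import cv2, numpy as np
s=r.read_state();print(s["ee_pos"],s["eef_rot"],s["time"],abs(s["joint_vel"]).max())
c=optics.camera("wrist"); np.savez("pics/w2.npz",**c)
cv2.imwrite("pics/w2.png",cv2.resize(c["pixels"][60:270,140:440,::-1],None,fx=2.6,fy=2.6,interpolation=cv2.INTER_CUBIC))
E
```

```text
time: 1.78
ee_pos: [0.4297, 0.3354, 0.2736]
eef_rot: [-0.464, 0.886, 0.0, 0.001]
ft_force: [-0.2, 0.2, -0.8]
width: 0.087
grip_force: 0.0
[0.42967137 0.33536704 0.27355408] [-4.63509430e-01  8.86091666e-01  2.65964917e-04  7.04806453e-04] 1.775 0.0025692395662063093
```

View pics/w2.png

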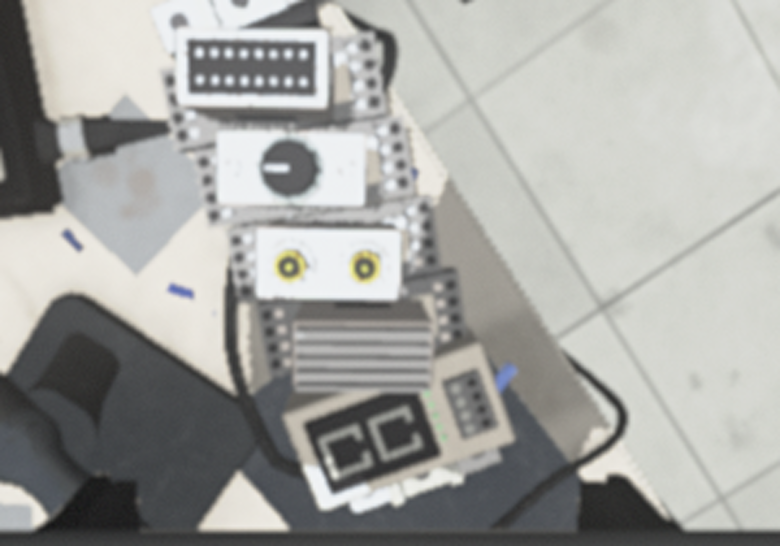

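```bash
python3 - <<'E'
from h import *
from bench import r
c=dict(np.load("pics/w2.npz")); T=R.from_quat([-.4635,.8861,.0003,.0007]).as_matrix(); p0=np.array([.4297,.3354,.2736])
q=lambda u,v,z:ray(c,(u/2.6+139.7,v/2.6+59.7),z)
ang=lambda a,b:np.arctan2(*(a-b)[[1,0]])
d={"fins":(q(294,355,.133),q(432,355,.133)),"jacks":(q(288,267,.133),q(364,267,.133)),"jackface":(q(257,264,.121),q(402,264,.121)),
"knob":(q(290,167,.133),q(290,167,.133)),"knobface":(q(217,168.5,.121),q(366,168.5,.121)),"lamps":(q(176.5,67,.121),q(330,69,.121))}
for k,(a,b) in d.items():
    m=(a+b)/2; print(k,m.round(4),np.linalg.norm(a-b).round(4),ang(a,b).round(3),"tool yaw",np.arctan2(T[1,1],T[0,1]).round(3),(T.T@(m-p0)).round(4))
# row check
for u,v in((294,320),(294,390)): print(q(u,v,.133))
E
```

```text
fins [0.4222 0.3282 0.133 ] 0.0466 -0.606 tool yaw 2.535 [0.0104 0.0021 0.1406]
jacks [0.4155 0.2971 0.133 ] 0.025 -0.606 tool yaw 2.535 [ 0.0398 -0.0102  0.1405]
jackface [0.4148 0.2975 0.121 ] 0.0497 -0.606 tool yaw 2.535 [ 0.0398 -0.0094  0.1525]
knob [0.4066 0.2645 0.133 ] 0.0 0.0 tool yaw 2.535 [ 0.0716 -0.0214  0.1405]
knobface [0.4071 0.2645 0.121 ] 0.0498 -0.606 tool yaw 2.535 [ 0.0714 -0.0218  0.1525]
lamps [0.3988 0.2318 0.121 ] 0.0499 -0.618 tool yaw 2.535 [ 0.103  -0.0337  0.1524]
[0.4343836  0.30531162 0.133     ]
[0.44841752 0.32480445 0.133     ]
```

```bash
python3 - <<'E'
from h import *
from bench import r
s=r.read_state()
print(shift(s["ee_pos"],s["eef_rot"],[.597,-.107,.274],1.45), s["joint_positions"].round(2))
E
```

```text
(array([ 0.8932, -1.299 , -0.0027]), array([3.000e-04, 7.000e-04, 5.179e-01])) [-0.85  0.13  0.12  1.63 -0.02  1.38  1.8 ]
```

```bash
python3 -m pendant '[[-1,0.09,-0.13,0,0,0,0],[-1,0.2,-0.29,0,0,0,0],[-1,0.31,-0.45,0,0,0,0],[-1,0.42,-0.61,0,0,0,0]]'; python3 -m pendant '[[-1,0.11,-0.16,0,0,0,0.085],[-1,0.22,-0.32,0,0,0,0.17],[-1,0.33,-0.48,0,0,0,0.255],[-1,0.42,-0.62,0,0,0,0.34],[-1,0.473,-0.689,0,0,0,0.43],[-1,0.473,-0.689,0,0,0,0.518],[-1,0.473,-0.689,0,0,0,0.518],[-1,0.473,-0.689,0,0,0,0.518]]'; python3 - <<'E'
from bench import r, optics
import cv2, numpy as np
s=r.read_state();print(s["ee_pos"],s["eef_rot"],s["time"],abs(s["joint_vel"]).max())
c=optics.camera("wrist"); np.savez("pics/w3.npz",**c)
cv2.imwrite("pics/w3.png",cv2.resize(c["pixels"][40:270,140:440,::-1],None,fx=2.6,fy=2.6,interpolation=cv2.INTER_CUBIC))
E
```

```text
time: 2.33
ee_pos: [0.5086, 0.1258, 0.2734]
eef_rot: [-0.464, 0.886, 0.0, 0.001]
ft_force: [0.9, 0.8, 0.0]
width: 0.0872
grip_force: 0.0
time: 3.32
ee_pos: [0.5972, -0.1061, 0.2729]
eef_rot: [0.058, 0.998, 0.0, 0.0]
ft_force: [-0.9, 1.0, -0.3]
width: 0.0868
grip_force: 0.0
[ 0.59722384 -0.10611618  0.27288159] [5.77044025e-02 9.98333625e-01 3.11697380e-04 2.79221381e-04] 3.325 0.01101756021528369
```

View pics/w3.png

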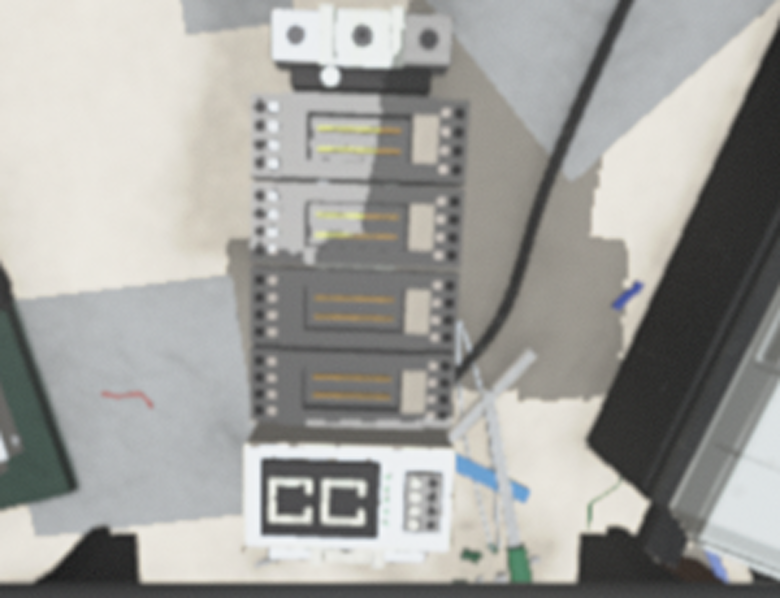

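```bash
python3 - <<'E'
from h import *
c=dict(np.load("pics/w3.npz"))
Q=lambda L:np.array(L)/2.6+[139.7,39.7]
T=R.from_quat([.0577,.99833,.0003,.0003]).as_matrix(); p0=np.array([.5972,-.1061,.2729])
# image left = station which x sign? station x axis at t=-1.69 -> world -y = image right..
P=[];uv=[]
for y,a,b in((.051,(303,366),(400,408)),(.017,(304,285),(402,333)),(-.017,(305,203),(405,256)),(-.051,(308,113),(408,166))):
    print(y,"size",(T.T@(ray(c,Q(b),.055)-ray(c,Q(a),.055))).round(4))
    P.append((0,y,.055));uv.append(((a[0]+b[0])/2,(a[1]+b[1])/2))
x,res=fit(c,P,Q(uv),[.54,-.1,-1.69]);print("pockets",x,res.round(2).tolist())
P=[];uv=[]
for y,l,rr in((.067,(252,424),(451,428)),(.034,(252,347),(453,351)),(0,(252,265.5),(461,268.5)),(-.034,(250.5,178),(464,184)),(-.067,(251,95.5),(469,100))):
    P+=[(.044,y,.055),(-.044,y,.055)];uv+=[l,rr]
x2,res=fit(c,P,Q(uv),[.54,-.1,-1.69]);print("outline",x2,res.round(2).tolist())
xm=(x+x2)/2;print(xm)
g=lambda p,W:cv2.projectPoints
im=cv2.resize(c["pixels"][40:270,140:440,::-1],None,fx=2.6,fy=2.6,interpolation=cv2.INTER_CUBIC).copy()
for y in(.051,.017,-.017,-.051):
    for L,W in((.044,.016),(.021,.009)):
        pr=proj(c,world(x2,[(L,y+W,.055),(-L,y+W,.055),(-L,y-W,.055),(L,y-W,.055)]))
        cv2.polylines(im,[np.int32(((pr-[139.7,39.7])*2.6).round())],1,(0,0,255),1)
cv2.imwrite("pics/w3o.png",im)
E
```

```text
0.051 size [-0.018   0.0413  0.    ]
0.017 size [-0.0197  0.0408  0.    ]
-0.017 size [-0.0209  0.0408  0.    ]
-0.051 size [-0.0199  0.0398  0.    ]
pockets [ 0.5433236  -0.10041971 -1.71313758] [[-0.14, 1.64], [0.09, 0.64], [0.16, -1.22], [-0.11, -0.57]]
outline [ 0.54288542 -0.09978289 -1.70846878] [[-0.76, 0.22], [1.28, 0.43], [-0.97, 0.32], [2.01, 0.61], [-1.2, -0.11], [0.54, 0.66], [-0.86, 0.28], [1.07, -0.01], [-1.29, -1.8], [0.85, -1.41]]
[ 0.54310451 -0.1001013  -1.71080318]
```

View pics/w3o.png

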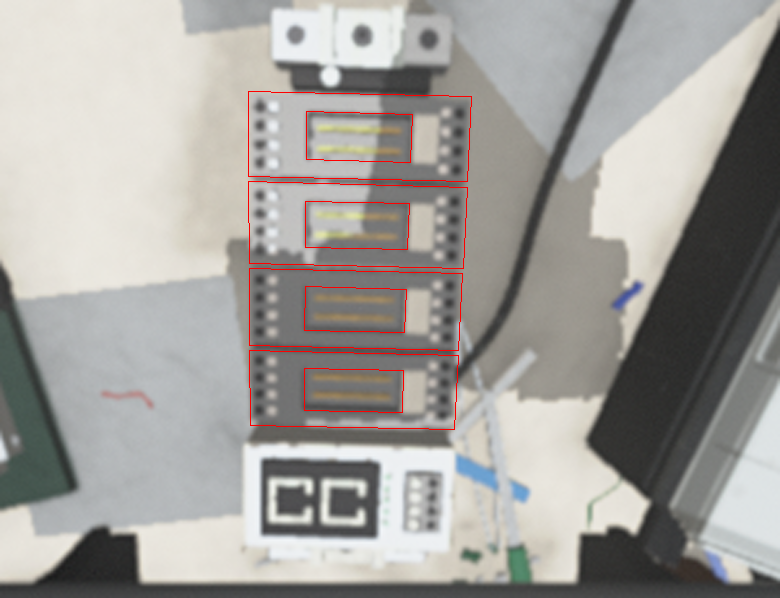

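```bash
cat > go.py <<'E'
import sys; from h import *; from bench import r
T=R.from_quat([-.4635,.8861,.0003,.0007]).as_matrix(); p0=np.array([.4297,.3354,0])
off=dict(fins=(.0085,.0018),jacks=(.0398,-.0098),knob=(.0715,-.0216),lamps=(.103,-.0337))
tgt={k:((p0+T@[*v,0])[:2],-.606) for k,v in off.items()}
for i,y in enumerate((.051,.017,-.017,-.051)): tgt[f"s{i+1}"]=(world((.5431,-.1,-1.711),[(0,y,0)])[0,:2],-1.711)
s=r.read_state(); (xy,yaw),z=tgt[sys.argv[1]],float(sys.argv[2])
print(s["time"],s["ee_pos"].round(4),"target",xy.round(4),*shift(s["ee_pos"],s["eef_rot"],[*xy,z],yaw),"width",round(s["width"],4),"F",s["ft_force"].round(1))
E
python3 go.py fins .21; python3 go.py s1 .21;
```

```text
3.375 [ 0.5972 -0.1061  0.2728] target [0.4234 0.3294] [0.7439 1.3747 0.2099] [ 2.000e-04  3.000e-04 -5.161e-01] width 0.0868 F [-0.4  0.7  0.5]
3.375 [ 0.5972 -0.1061  0.2728] target [ 0.5936 -0.1071] [ 0.0117 -0.005   0.2093] [0.0003 0.0002 0.0115] width 0.0868 F [-0.4  0.7  0.5]
```

```bash
python3 -m pendant '[[-1,0.08,0.14,0,0,0,-0.08],[-1,0.18,0.31,0,0,0,-0.165],[-1,0.27,0.48,0,0,0,-0.25],[-1,0.36,0.65,0,0,0,-0.335],[-1,0.45,0.82,0,0,0,-0.42],[-1,0.53,0.98,0,0,0,-0.516]]' >/dev/null; python3 go.py fins .21
```

```text
4.125 [0.4735 0.2064 0.2731] target [0.4234 0.3294] [-0.2386  0.3728  0.2104] [-0.0001  0.0006 -0.0039] width 0.0871 F [ 0.9 -0.1 -0.3]
```

```bash
python3 -m pendant '[[-1,-0.1,0.16,0.08,0,0,0],[-1,-0.19,0.3,0.16,0,0,0],[-1,-0.239,0.373,0.21,0,0,0],[-1,-0.239,0.373,0.21,0,0,0],[-1,-0.239,0.373,0.21,0,0,0]]' >/dev/null; python3 go.py fins .104
```

```text
4.75 [0.4264 0.3272 0.2102] target [0.4234 0.3294] [1.000e-04 1.290e-02 3.539e-01] [-0.0003  0.0003 -0.0084] width 0.0872 F [ 0.4 -0.1  0.6]
```

```bash
python3 -m pendant '[[-1,0,0.0129,0.1,0,0,-0.008],[-1,0,0.0129,0.22,0,0,-0.008],[-1,0,0.0129,0.32,0,0,-0.008],[-1,0,0.0129,0.354,0,0,-0.008],[-1,0,0.0129,0.354,0,0,-0.008],[1,0,0.0129,0.354,0,0,-0.008],[1,0,0.0129,0.354,0,0,-0.008],[1,0,0.0129,0.354,0,0,-0.008]]' 30; python3 -m pendant '[[1,0,0,0,0,0,0],[1,0,0,0,0,0,0]]'; python3 go.py fins .104
```

```text
time: 5.75
ee_pos: [0.4229, 0.3304, 0.104]
eef_rot: [-0.463, 0.886, 0.0, 0.0]
ft_force: [-0.3, 0.1, -0.4]
width: 0.0648
grip_force: 0.0
time: 6.0
ee_pos: [0.4228, 0.3302, 0.1035]
eef_rot: [-0.463, 0.886, 0.0, 0.0]
ft_force: [-0.2, -0.5, 2.1]
width: 0.0499
grip_force: 30.0
6.0 [0.4228 0.3302 0.1035] target [0.4234 0.3294] [ 0.001  -0.0028 -0.0016] [-0.0001  0.0002 -0.0007] width 0.0499 F [-0.2 -0.5  2.1]
```

```bash
python3 -m pendant '[[1,0,0,-0.03,0,0,0],[1,0,0,-0.1,0,0,0],[1,0,0,-0.2,0,0,0],[1,0,0,-0.35,0,0,0],[1,0,0,-0.5,0,0,0],[1,0,0,-0.5,0,0,0]]'; python3 go.py s1 .25
```

```text
time: 6.75
ee_pos: [0.4239, 0.3312, 0.2575]
eef_rot: [-0.463, 0.886, 0.001, 0.003]
ft_force: [-0.6, -0.7, -1.0]
width: 0.0498
grip_force: 30.0
6.75 [0.4239 0.3312 0.2575] target [ 0.5936 -0.1071] [ 0.8768 -1.2984  0.0209] [0.0013 0.003  0.5269] width 0.0498 F [-0.6 -0.7 -1. ]
```

```bash
python3 -m pendant '[[1,0.08,-0.12,0,0,0,0.08],[1,0.18,-0.27,0,0,0,0.16],[1,0.28,-0.42,0,0,0,0.245],[1,0.38,-0.57,0,0,0,0.33],[1,0.48,-0.72,0,0,0,0.415],[1,0.57,-0.85,0,0,0,0.5],[1,0.65,-0.96,0,0,0,0.527],[1,0.65,-0.96,0,0,0,0.527]]' >/dev/null; python3 go.py s1 .21
```

```text
7.75 [0.5479 0.0018 0.2528] target [ 0.5936 -0.1071] [-0.2039 -0.3369  0.143 ] [-0.0008 -0.0003 -0.003 ] width 0.0494 F [ 0.9  0.4 -0.5]
```

```bash
python3 - <<'E'
from bench import r
print(abs(r.read_state()["joint_vel"]).max())
E
```

```text
0.06426115097594155
```

```bash
python3 -m pendant '[[1,-0.09,-0.15,0.03,0,0,0],[1,-0.17,-0.28,0.08,0,0,0],[1,-0.204,-0.337,0.143,0,0,0],[1,-0.204,-0.337,0.143,0,0,0],[1,-0.204,-0.337,0.143,0,0,0],[1,-0.204,-0.337,0.143,0,0,0]]' >/dev/null; python3 go.py s1 .104
```

```text
8.5 [ 0.5946 -0.1014  0.2112] target [ 0.5936 -0.1071] [ 0.0011 -0.0197  0.3573] [0.0005 0.0004 0.001 ] width 0.05 F [ 0.5 -0.  -0.7]
```

```bash
python3 -m pendant '[[1,0.001,-0.02,0.1,0,0,0],[1,0.001,-0.02,0.2,0,0,0],[1,0.001,-0.02,0.28,0,0,0],[1,0.001,-0.02,0.28,0,0,0],[1,0.001,-0.02,0.28,0,0,0]]' >/dev/null; python3 go.py s1 .1035
python3 - <<'E'
from bench import optics
from h import *
c=optics.camera("wrist"); np.savez("pics/w4.npz",**c)
cv2.imwrite("pics/w4.png",c["pixels"][:,:,::-1])
E
```

```text
9.125 [ 0.5939 -0.1085  0.1279] target [ 0.5936 -0.1071] [0.0019 0.0043 0.0812] [0.0002 0.0008 0.0003] width 0.0496 F [ 0.3 -0.4 -0.2]
```

View pics/w4.png

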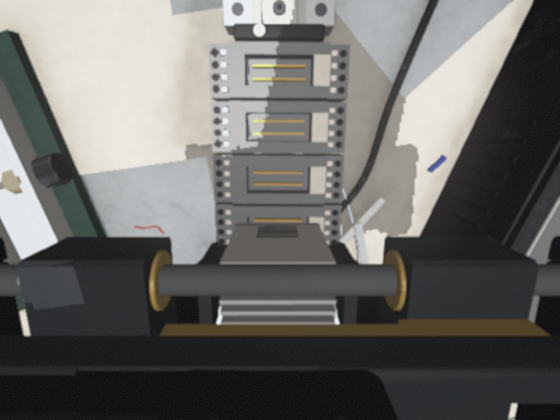

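```bash
python3 -m pendant '[[1,0.002,0.004,0.0,0,0,0],[1,0.002,0.004,0.03,0,0,0],[1,0.002,0.004,0.05,0,0,0],[1,0.002,0.004,0.07,0,0,0],[1,0.002,0.004,0.081,0,0,0],[1,0.002,0.004,0.081,0,0,0],[1,0.002,0.004,0.081,0,0,0]]' ; python3 go.py s1 .1035
```

```text
time: 10.05
ee_pos: [0.5928, -0.1076, 0.1035]
eef_rot: [0.07, 0.998, 0.0, 0.0]
ft_force: [-7.6, 1.8, 14.7]
width: 0.0497
grip_force: 30.0
10.05 [ 0.5928 -0.1076  0.1035] target [ 0.5936 -0.1071] [-0.0022  0.002  -0.0001] [ 0.0004  0.     -0.0001] width 0.0497 F [-7.6  1.8 14.7]
```

```bash
python3 -m pendant '[[-1,0,0,0,0,0,0],[-1,0,0,0,0,0,0],[-1,0,0,0,0,0,0],[-1,0,0,-0.15,0,0,0],[-1,0,0,-0.3,0,0,0],[-1,0,0,-0.42,0,0,0],[-1,0,0,-0.45,0,0,0]]' ; python3 go.py jacks .21
python3 - <<'E'
from bench import optics
from h import *
a=optics.camera("wrist"); np.savez("pics/w5.npz",**a)
b=optics.camera("side"); np.savez("pics/s5.npz",**b)
rs=lambda p,f:cv2.resize(p[:,:,::-1],None,fx=f,fy=f,interpolation=cv2.INTER_CUBIC)
A=rs(a["pixels"][0:270,140:400],1.7);B=rs(b["pixels"][170:290,290:450],2.2)
im=np.zeros((max(A.shape[0],B.shape[0]),A.shape[1]+B.shape[1],3),np.uint8);im[:A.shape[0],:A.shape[1]]=A;im[:B.shape[0],A.shape[1]:]=B
print(im.shape);cv2.imwrite("pics/w5.png",im)
E
```

```text
time: 10.92
ee_pos: [0.5938, -0.1079, 0.2395]
eef_rot: [0.07, 0.998, 0.0, 0.002]
ft_force: [0.8, -0.4, -0.8]
width: 0.0866
grip_force: 0.0
10.925 [ 0.5938 -0.1079  0.2395] target [0.4151 0.2971] [0.779  1.2533 0.0961] [-0.0007  0.0017 -0.5277] width 0.0866 F [ 0.8 -0.4 -0.8]
(459, 794, 3)
```

View pics/w5.png

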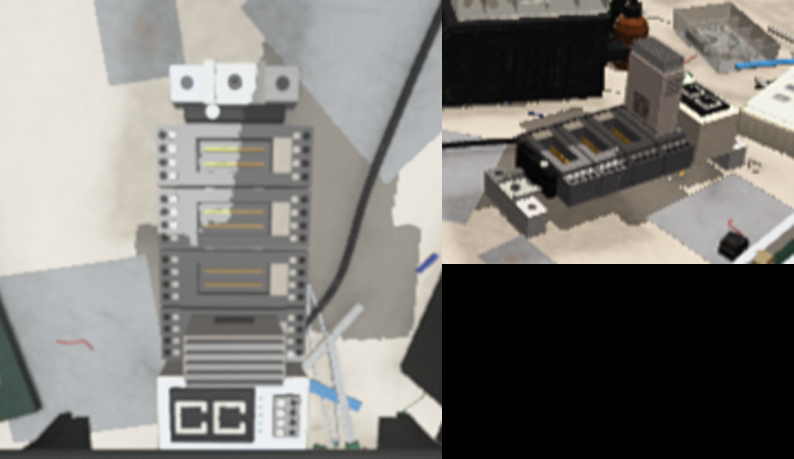

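```bash
python3 - <<'E'
from h import *
b=dict(np.load("pics/s5.npz"))
pr=proj(b,world((.5431,-.1,-1.711),[(sx*.023,.051+sy*.0105,.133) for sx,sy in((1,1),(1,-1),(-1,-1),(-1,1))]+[(sx*.025,.051+sy*.012,.055) for sx,sy in((1,1),(1,-1),(-1,-1))]))
p=b["pixels"][175:260,360:420,::-1];im=cv2.resize(p,None,fx=7,fy=7,interpolation=cv2.INTER_CUBIC)
for u in pr: cv2.circle(im,tuple(np.int32(((u-[360,175]+.5)*7))),3,(0,0,255),-1)
cv2.imwrite("pics/s5o.png",im)
E
```

```text
(no output)
```

View pics/s5o.png

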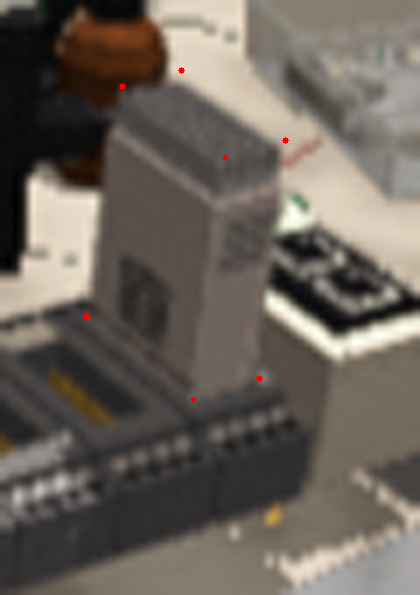

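```bash
python3 -m pendant '[[-1,0.08,0.13,0,0,0,-0.085],[-1,0.18,0.29,0,0,0,-0.17],[-1,0.28,0.45,0,0,0,-0.255],[-1,0.38,0.61,0,0,0,-0.34],[-1,0.48,0.77,0,0,0,-0.425],[-1,0.57,0.91,0,0,0,-0.51],[-1,0.6,0.96,0,0,0,-0.528],[-1,0.6,0.96,0,0,0,-0.528]]' >/dev/null; python3 go.py jacks .21
```

```text
12.025 [0.4543 0.203  0.236 ] target [0.4151 0.2971] [-0.1838  0.2858  0.0867] [ 0.0003 -0.0008  0.0006] width 0.0873 F [ 0.1 -0.2  0.3]
```

```bash
python3 -m pendant '[[-1,-0.08,0.12,0.04,0,0,0],[-1,-0.15,0.24,0.08,0,0,0],[-1,-0.184,0.286,0.087,0,0,0],[-1,-0.184,0.286,0.087,0,0,0],[-1,-0.184,0.286,0.087,0,0,0],[-1,-0.184,0.286,0.087,0,0,0]]' >/dev/null; python3 go.py jacks .104
```

```text
12.775 [0.4167 0.2956 0.2114] target [0.4151 0.2971] [-0.001   0.0075  0.3579] [-0.0002  0.0002 -0.0009] width 0.0867 F [0.5 0.1 0.9]
```

```bash
python3 -m pendant '[[-1,-0.001,0.0075,0.1,0,0,0],[-1,-0.001,0.0075,0.22,0,0,0],[-1,-0.001,0.0075,0.32,0,0,0],[-1,-0.001,0.0075,0.357,0,0,0],[-1,-0.001,0.0075,0.357,0,0,0],[1,-0.001,0.0075,0.357,0,0,0],[1,-0.001,0.0075,0.357,0,0,0],[1,-0.001,0.0075,0.357,0,0,0]]' 30 >/dev/null; python3 -m pendant '[[1,0,0,0,0,0,0],[1,0,0,0,0,0,0]]'; python3 go.py jacks .104
```

```text
time: 14.02
ee_pos: [0.4142, 0.2985, 0.1042]
eef_rot: [-0.464, 0.886, 0.0, 0.0]
ft_force: [0.5, -0.7, 1.0]
width: 0.0499
grip_force: 30.0
14.025 [0.4142 0.2985 0.1042] target [0.4151 0.2971] [ 0.0023 -0.0051  0.0005] [-0.0001  0.0002  0.0003] width 0.0499 F [ 0.5 -0.7  1. ]
```

```bash
python3 -m pendant '[[1,0,0,-0.03,0,0,0],[1,0,0,-0.1,0,0,0],[1,0,0,-0.2,0,0,0],[1,0,0,-0.35,0,0,0],[1,0,0,-0.5,0,0,0],[1,0,0,-0.5,0,0,0]]' >/dev/null; python3 go.py s2 .25
```

```text
14.775 [0.4152 0.2994 0.258 ] target [ 0.5599 -0.1024] [ 0.827  -1.1588  0.0229] [0.0012 0.003  0.5279] width 0.0496 F [ 0.1  0.5 -0.6]
```

```bash
python3 -m pendant '[[1,0.09,-0.12,0,0,0,0.08],[1,0.19,-0.27,0,0,0,0.16],[1,0.29,-0.41,0,0,0,0.245],[1,0.4,-0.56,0,0,0,0.33],[1,0.5,-0.7,0,0,0,0.415],[1,0.6,-0.85,0,0,0,0.5],[1,0.68,-0.97,0,0,0,0.528],[1,0.68,-0.97,0,0,0,0.528]]' >/dev/null; python3 go.py s2 .21
```

```text
15.775 [ 0.5372 -0.0388  0.2533] target [ 0.5599 -0.1024] [-0.1061 -0.1984  0.1447] [-0.0008 -0.0004 -0.0032] width 0.0498 F [-0.1  1.1 -0.6]
```

```bash
python3 -m pendant '[[1,-0.06,-0.12,0.02,0,0,0],[1,-0.106,-0.198,0.08,0,0,0],[1,-0.106,-0.198,0.145,0,0,0],[1,-0.106,-0.198,0.145,0,0,0],[1,-0.106,-0.198,0.145,0,0,0],[1,-0.106,-0.198,0.145,0,0,0]]' >/dev/null; python3 go.py s2 .128
```

```text
16.525 [ 0.5608 -0.0976  0.2113] target [ 0.5599 -0.1024] [ 0.0009 -0.0163  0.2777] [0.0003 0.0006 0.0004] width 0.0501 F [ 0.6  0.1 -0.1]
```

```bash
python3 -m pendant '[[1,-0.001,-0.016,0.1,0,0,0],[1,-0.001,-0.016,0.2,0,0,0],[1,-0.001,-0.016,0.278,0,0,0],[1,-0.001,-0.016,0.278,0,0,0],[1,-0.001,-0.016,0.278,0,0,0]]' >/dev/null; python3 go.py s2 .104
```

```text
17.15 [ 0.5608 -0.1029  0.1284] target [ 0.5599 -0.1024] [0.0032 0.0013 0.0814] [0.0001 0.0008 0.0001] width 0.0497 F [-0.4 -0.4  0.2]
```

```bash
python3 -m pendant '[[1,0.001,0.001,0.0,0,0,0],[1,0.001,0.001,0.03,0,0,0],[1,0.001,0.001,0.05,0,0,0],[1,0.001,0.001,0.07,0,0,0],[1,0.001,0.001,0.081,0,0,0],[1,0.001,0.001,0.081,0,0,0],[1,0.001,0.001,0.081,0,0,0]]' >/dev/null; python3 go.py s2 .104
```

```text
18.025 [ 0.56   -0.1026  0.104 ] target [ 0.5599 -0.1024] [0.0004 0.0008 0.0001] [ 0.0004  0.0002 -0.0001] width 0.0501 F [-7.2  1.4 16.4]
```

```bash
python3 -m pendant '[[-1,0,0,0,0,0,0],[-1,0,0,0,0,0,0],[-1,0,0,0,0,0,0],[-1,0,0,-0.15,0,0,0],[-1,0,0,-0.3,0,0,0],[-1,0,0,-0.42,0,0,0],[-1,0,0,-0.45,0,0,0]]' >/dev/null; python3 go.py knob .21
```

```text
18.9 [ 0.5607 -0.1028  0.24  ] target [0.4067 0.2643] [0.6801 1.14   0.0983] [-0.0006  0.0016 -0.5277] width 0.0869 F [-0.1  0.6 -0.7]
```

```bash
python3 -m pendant '[[-1,0.08,0.13,0,0,0,-0.085],[-1,0.17,0.29,0,0,0,-0.17],[-1,0.27,0.45,0,0,0,-0.255],[-1,0.36,0.61,0,0,0,-0.34],[-1,0.46,0.77,0,0,0,-0.425],[-1,0.54,0.91,0,0,0,-0.51],[-1,0.58,0.98,0,0,0,-0.528],[-1,0.58,0.98,0,0,0,-0.528]]' >/dev/null; python3 go.py knob .21
```

```text
19.9 [0.428  0.2137 0.237 ] target [0.4067 0.2643] [-0.0985  0.1544  0.09  ] [ 0.0002 -0.0005  0.0007] width 0.0871 F [-0.  -0.1  0.6]
```

```bash
python3 -m pendant '[[-1,-0.06,0.1,0.04,0,0,0],[-1,-0.099,0.155,0.09,0,0,0],[-1,-0.099,0.155,0.09,0,0,0],[-1,-0.099,0.155,0.09,0,0,0],[-1,-0.099,0.155,0.09,0,0,0]]' >/dev/null; python3 go.py knob .104
```

```text
20.525 [0.4081 0.2628 0.2112] target [0.4067 0.2643] [-0.0012  0.007   0.3573] [-0.0002  0.0003 -0.0006] width 0.0872 F [0.1 0.1 0.4]
```

```bash
python3 -m pendant '[[-1,0.001,0.005,0.1,0,0,0],[-1,0.001,0.005,0.22,0,0,0],[-1,0.001,0.005,0.32,0,0,0],[-1,0.001,0.005,0.357,0,0,0],[-1,0.001,0.005,0.357,0,0,0],[1,0.001,0.005,0.357,0,0,0],[1,0.001,0.005,0.357,0,0,0],[1,0.001,0.005,0.357,0,0,0]]' 30 >/dev/null; python3 -m pendant '[[1,0,0,0,0,0,0],[1,0,0,0,0,0,0]]'; python3 go.py knob .104;  python3 -m pendant '[[1,0,0,-0.03,0,0,0],[1,0,0,-0.1,0,0,0],[1,0,0,-0.2,0,0,0],[1,0,0,-0.35,0,0,0],[1,0,0,-0.5,0,0,0],[1,0,0,-0.5,0,0,0]]' >/dev/null; python3 go.py s3 .25
```

```text
time: 21.78
ee_pos: [0.406, 0.2644, 0.1038]
eef_rot: [-0.464, 0.886, 0.0, 0.0]
ft_force: [-0.8, -0.4, 1.7]
width: 0.0496
grip_force: 30.0
21.775 [0.406  0.2644 0.1038] target [0.4067 0.2643] [-0.001  -0.0019 -0.0005] [-0.0001  0.0002  0.0003] width 0.0496 F [-0.8 -0.4  1.7]
22.525 [0.4071 0.2652 0.2575] target [ 0.5263 -0.0976] [ 0.7688 -1.0149  0.0218] [0.001  0.003  0.5279] width 0.0497 F [-0.2  0.  -2.1]
```

```bash
python3 -m pendant '[[1,0.09,-0.12,0,0,0,0.08],[1,0.2,-0.27,0,0,0,0.16],[1,0.31,-0.41,0,0,0,0.245],[1,0.42,-0.56,0,0,0,0.33],[1,0.53,-0.7,0,0,0,0.415],[1,0.64,-0.85,0,0,0,0.5],[1,0.73,-0.97,0,0,0,0.528],[1,0.73,-0.97,0,0,0,0.528]]' >/dev/null; python3 go.py s3 .21
```

```text
23.525 [ 0.5202 -0.0853  0.2528] target [ 0.5263 -0.0976] [-0.0263 -0.0375  0.1427] [-0.0009 -0.0006 -0.0033] width 0.0495 F [-0.1  0.6 -1.2]
```

```bash
python3 -m pendant '[[1,-0.026,-0.04,0.05,0,0,0],[1,-0.026,-0.04,0.143,0,0,0],[1,-0.026,-0.04,0.143,0,0,0],[1,-0.026,-0.04,0.143,0,0,0]]' >/dev/null; python3 go.py s3 .128
```

```text
24.025 [ 0.5267 -0.0937  0.2114] target [ 0.5263 -0.0976] [-2.000e-04 -1.320e-02  2.779e-01] [0.0002 0.0001 0.0004] width 0.0497 F [-0.5 -0.4  0.2]
```

```bash
python3 -m pendant '[[1,-0.001,-0.014,0.1,0,0,0],[1,-0.001,-0.014,0.2,0,0,0],[1,-0.001,-0.014,0.278,0,0,0],[1,-0.001,-0.014,0.278,0,0,0],[1,-0.001,-0.014,0.278,0,0,0]]' >/dev/null; python3 go.py s3 .104
```

```text
24.65 [ 0.5272 -0.0984  0.1289] target [ 0.5263 -0.0976] [0.0037 0.0021 0.083 ] [0.0002 0.0009 0.0001] width 0.0498 F [ 1.1 -0.  -1.2]
```

```bash
python3 -m pendant '[[1,0.004,0.002,0.0,0,0,0],[1,0.004,0.002,0.03,0,0,0],[1,0.004,0.002,0.05,0,0,0],[1,0.004,0.002,0.07,0,0,0],[1,0.004,0.002,0.082,0,0,0],[1,0.004,0.002,0.082,0,0,0],[1,0.004,0.002,0.082,0,0,0]]' >/dev/null; python3 go.py s3 .104;  python3 -m pendant '[[-1,0,0,0,0,0,0],[-1,0,0,0,0,0,0],[-1,0,0,0,0,0,0],[-1,0,0,-0.15,0,0,0],[-1,0,0,-0.3,0,0,0],[-1,0,0,-0.42,0,0,0],[-1,0,0,-0.45,0,0,0]]' >/dev/null; python3 go.py lamps .21
```

```text
25.525 [ 0.5254 -0.0978  0.1037] target [ 0.5263 -0.0976] [-0.0027  0.0009 -0.0009] [ 0.0004  0.0001 -0.0002] width 0.0501 F [-5.1  0.9 13.4]
26.4 [ 0.5262 -0.0979  0.2399] target [0.3986 0.2316] [0.575  1.0279 0.0986] [-0.0006  0.0017 -0.5277] width 0.0869 F [ 0.3 -0.5  0.3]
```

```bash
python3 -m pendant '[[-1,0.08,0.14,0,0,0,-0.085],[-1,0.17,0.3,0,0,0,-0.17],[-1,0.26,0.46,0,0,0,-0.255],[-1,0.35,0.62,0,0,0,-0.34],[-1,0.44,0.78,0,0,0,-0.425],[-1,0.53,0.93,0,0,0,-0.51],[-1,0.56,0.99,0,0,0,-0.528],[-1,0.56,0.99,0,0,0,-0.528]]' >/dev/null; python3 go.py lamps .21
```

```text
27.4 [0.4    0.2203 0.237 ] target [0.3986 0.2316] [-0.0284  0.0249  0.0899] [ 0.0001 -0.0006  0.0008] width 0.0872 F [ 0.2 -0.7 -0. ]
```

```bash
python3 -m pendant '[[-1,-0.028,0.025,0.05,0,0,0],[-1,-0.028,0.025,0.09,0,0,0],[-1,-0.028,0.025,0.09,0,0,0],[-1,-0.028,0.025,0.09,0,0,0]]' >/dev/null; python3 go.py lamps .104
```

```text
27.9 [0.3993 0.2306 0.2108] target [0.3986 0.2316] [-0.0015  0.0037  0.356 ] [ 0.      0.     -0.0001] width 0.0867 F [0.7 1.4 0.3]
```

```bash
python3 -m pendant '[[-1,0,0.003,0.1,0,0,0.003],[-1,0,0.003,0.22,0,0,0.003],[-1,0,0.003,0.32,0,0,0.003],[-1,0,0.003,0.356,0,0,0.003],[-1,0,0.003,0.356,0,0,0.003],[1,0,0.003,0.356,0,0,0.003],[1,0,0.003,0.356,0,0,0.003],[1,0,0.003,0.356,0,0,0.003]]' 30 >/dev/null; python3 -m pendant '[[1,0,0,0,0,0,0],[1,0,0,0,0,0,0]]'; python3 go.py lamps .104;  python3 -m pendant '[[1,0,0,-0.03,0,0,0],[1,0,0,-0.1,0,0,0],[1,0,0,-0.2,0,0,0],[1,0,0,-0.35,0,0,0],[1,0,0,-0.5,0,0,0],[1,0,0,-0.5,0,0,0]]' >/dev/null; python3 go.py s4 .25
```

```text
time: 29.15
ee_pos: [0.3984, 0.2316, 0.1041]
eef_rot: [-0.461, 0.887, 0.0, 0.0]
ft_force: [-0.1, 0.2, 1.7]
width: 0.0496
grip_force: 30.0
29.15 [0.3984 0.2316 0.1041] target [0.3986 0.2316] [-0.0005 -0.0007  0.0003] [-0.      0.0002 -0.0026] width 0.0496 F [-0.1  0.2  1.7]
29.9 [0.3995 0.2323 0.2577] target [ 0.4926 -0.0929] [ 0.7096 -0.8764  0.0228] [0.0009 0.003  0.5249] width 0.0497 F [ 0.2  0.2 -1.5]
```

```bash
python3 -m pendant '[[1,0.09,-0.11,0,0,0,0.08],[1,0.2,-0.25,0,0,0,0.16],[1,0.32,-0.4,0,0,0,0.245],[1,0.44,-0.54,0,0,0,0.33],[1,0.55,-0.68,0,0,0,0.415],[1,0.65,-0.8,0,0,0,0.5],[1,0.71,-0.876,0.02,0,0,0.525],[1,0.71,-0.876,0.1,0,0,0.525]]' >/dev/null; python3 go.py s4 .21
```

```text
30.9 [ 0.4918 -0.0957  0.2236] target [ 0.4926 -0.0929] [-0.0014  0.0097  0.0454] [-0.0001  0.0006 -0.0006] width 0.0498 F [-0.5  0.3 -1.8]
```

```bash
python3 -m pendant '[[1,-0.001,0.008,0.1,0,0,0],[1,-0.001,0.008,0.2,0,0,0],[1,-0.001,0.008,0.31,0,0,0],[1,-0.001,0.008,0.31,0,0,0],[1,-0.001,0.008,0.31,0,0,0]]' >/dev/null; python3 go.py s4 .104
```

```text
31.525 [ 0.4922 -0.0912  0.1317] target [ 0.4926 -0.0929] [-0.002  -0.0055  0.0922] [0.     0.0002 0.0006] width 0.0497 F [ 0.4  0.3 -0.2]
```

```bash
python3 -m pendant '[[1,-0.001,-0.005,0.0,0,0,0],[1,-0.001,-0.005,0.03,0,0,0],[1,-0.001,-0.005,0.05,0,0,0],[1,-0.001,-0.005,0.07,0,0,0],[1,-0.001,-0.005,0.091,0,0,0],[1,-0.001,-0.005,0.091,0,0,0],[1,-0.001,-0.005,0.091,0,0,0]]' >/dev/null; python3 go.py s4 .104;  python3 -m pendant '[[-1,0,0,0,0,0,0],[-1,0,0,0,0,0,0],[-1,0,0,0,0,0,0],[-1,0,0,-0.15,0,0,0],[-1,0,0,-0.3,0,0,0],[-1,0,0,-0.42,0,0,0],[-1,0,0,-0.45,0,0,0]]' >/dev/null; python3 -m pendant '[[-1,-0.2,0.2,-0.1,0,0,0],[-1,-0.3,0.4,-0.1,0,0,0],[-1,-0.3,0.6,-0.1,0,0,0],[-1,-0.3,0.75,-0.1,0,0,0],[-1,-0.3,0.75,-0.1,0,0,0],[-1,-0.3,0.75,-0.1,0,0,0]]'
python3 - <<'E'
from bench import optics
from h import *
a=optics.camera("top"); b=optics.camera("side")
st=(.5431,-.1,-1.711)
def view(c,x0,y0,x1,y1,f,pts):
    im=cv2.resize(c["pixels"][y0:y1,x0:x1,::-1],None,fx=f,fy=f,interpolation=cv2.INTER_CUBIC)
    for u in proj(c,world(st,pts)): cv2.circle(im,tuple(np.int32((u-[x0,y0]+.5)*f)),2,(0,0,255),-1)
    return im
ys=(.051,.017,-.017,-.051)
A=view(a,325,115,415,245,4.5,[(sx*.025,y+sy*.012,.121) for y in ys for sx in(-1,1) for sy in(-1,1)])
B=view(b,310,160,435,280,3.1,[(.025,y+sy*.012,.055) for y in ys for sy in(-1,1)])
im=np.zeros((585,A.shape[1]+B.shape[1],3),np.uint8);im[:A.shape[0],:A.shape[1]]=A;im[:B.shape[0],A.shape[1]:]=B
print(im.shape);cv2.imwrite("pics/f.png",im)
E
```

```text
32.4 [ 0.4923 -0.093   0.1037] target [ 0.4926 -0.0929] [-0.0008  0.0005 -0.0009] [ 0.      0.0005 -0.    ] width 0.05 F [ 1.6 -1.1  2. ]
time: 34.02
ee_pos: [0.6121, 0.1172, 0.2675]
eef_rot: [0.07, 0.998, -0.001, -0.001]
ft_force: [-0.2, -1.6, 0.6]
width: 0.0872
grip_force: 0.0
(585, 793, 3)
```

View pics/f.png

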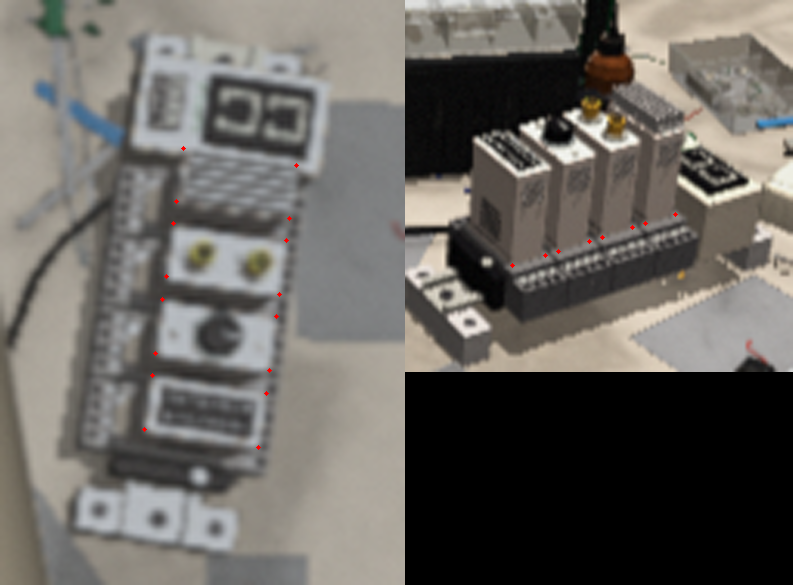

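```bash
python3 -c "
from bench import r
print(r.close_job())"
```

```text
the job is handed in; nothing more can be done
None
```

I moved all four modules to the new station in their original order from the head unit (fins, jacks, knob, lamps). The final camera views and the insertion heights showed each one seated in its socket. I handed the job in after about 34 s of robot time, and the hand-in gave no verdict.

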